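Hold the test-jig cover home on a display board

ROBOT

A 6-joint arm with a two-finger parallel gripper is mounted at the origin on the work surface. World frame = base frame: x ahead of the robot, y to its left, z up, the work surface at z = 0. Lengths are in m, angles in rad, forces in N, time in s.
With the tool pointing down it reaches from about 0.425 to 0.95 m from the base axis. Payload 3.5 kg.
Tool frame: the origin (TCP) lies on the centre line of the jaws, within the pads' length; the fingertips stand 25 mm ahead of it and the grasp point (between the pads) lies 6 mm ahead of it (ctrl.finger_overhang is the distance from the TCP to the fingertips, in m); z points along the fingers, y is the line along which they close (so a half turn about z gives the same grasp; the last joint's range is limited). The gripper opens to 85 mm and grips with 20 to 120 N. Pads are 22 mm wide; open, the fingers measure 114 mm over their backs; the gripper's body (76 mm by 85 mm) begins 54 mm behind the grasp point. The pads swing forward as they close: fully open they stand 13 mm farther back than shut.
Start: joints at [-0.15, 0.286, 1.577, -0, 1.279, -0.15], TCP at [0.675, 0, 0.256] pointing down, gripper open.
Joint ranges: [-2.77, 2.77], [-0.9, 2.22], [0.21, 2.48], [-1.53, 4.67], [0.24, 2.81], [-2.84, 2.84]. Speed limits (rad/s): [2.79, 2.79, 3.14, 3.14, 3.14, 3.14].

INTERFACE

Orientations are given as a unit quaternion [x, y, z, w].
In Python, from plant import get_state, imaging, job, ctrl gives the robot as it stands.
- The arm moves only by the tool jog_arm, never from a script. Its argument "increments" is a list of rows, each an object of numbers: "dx", "dy", "dz": the shift along the world's x, y, z each as a share of 12 cm, from -1 to 1; "ax", "ay", "az": the turn, a rotation vector about the world's x, y, z each as a share of pi/2 rad, from -1 to 1; "gripper": the gripper command: -1 is shut, 1 is fully open, values between are in proportion. A call has 1 to 10 rows; each row is the pose to reach, as a shift and turn from the pose commanded when the call began; what a row does not reach only later rows make up. A row lasts 1/10 s, in which the tool goes at most 50 mm and 8.59 degrees, less where a joint would pass 70% of its speed; a pose out of reach is approached as far as the arm can. A call with a number of a shift or a turn outside -1 to 1 is refused whole. A call with a gripper value outside its range is refused whole. The fingers move at their own pace and stop on an object; "force" is the grip in N (left out, the last holds). Time passes only in rows, so rows that repeat a pose let the fingers close. It gives the time, the measured TCP pose, the force, the opening and the grip force at its end, in the units of the state.
- get_state(): the state, without advancing time (a new reading comes with each control period).
- imaging.read_camera(name): name is "scene" or "side" or "wrist"; returns a dict with "frame" (420x560x3 uint8, blue, green, red), "depth" (420x560 float32, m along the optical axis (not along the pixel's ray), 0 where there is no reading), "camera_matrix" (3x3 intrinsics, pixels), "extrinsics" (4x4, takes a point from camera to world coordinates); the wrist camera has in their place "mount" (4x4, takes a point from camera to tool coordinates, whose origin is the TCP and whose axes are the flange's). Camera axes: x right, y up, looking along -z (the intrinsics and any distortion apply to the point x, -y, -z); pixel columns grow to the right and rows downward; lengths in m; the calibration is good to about 2 mm. A picture is of the moment at which its call begins: read the wrist's pose just before it.
- job.sign_off(): hands the job in; it is judged then, once.
The state is a dict: "time": time; "qpos": joint angles; "dq": joint speeds; "joint_efforts": joint torques, N m; "eef_pos": TCP position; "tcp_rot": TCP orientation; "contact_force": force on the tool from outside, world axes, zero at the start; "wrist_torque": the same for the moment, N m; "opening": opening from 0.0 (shut) to 1.0 (fully open); "finger_force": force on a finger pad.
Only numpy, scipy, OpenCV 4.12 (cv2) and the standard library are available. Lean on these libraries where they do the work, as an engineer would, in place of code of your own. Each camera call takes 0.05 s, during which the arm holds its last target. There are 200 camera calls.

TASK

Pick up the white pressure cover by its orange handle and set it on the blue test jig, blue-striped end over the jig's brass pin and square with the board, sliding it about on the pin as needed until the hidden hole in its underside drops on. Then press the cover down fully home against the springs and finish while still holding it pressed down. Leave the other things on the bench where they are.

Things in the scene. Friction and masses are not known exactly. Their poses are not given: they have to be found in the camera images.
- cover_grip (a point): Centre of the orange handle of the loose pressure cover. The cover is a white plate 120 x 80 x 22 mm (x, y, z) lying flat, about 0.22 to 0.34 kg; the handle is a bar on the middle of its top, 70 mm long (along x), 22 mm wide (along y), 40 mm high, so this point is 20 mm above the plate's top and 42 mm above its underside. Axes: x along the plate's length away from the blue stripe, z up. A 14 mm wide blue stripe across the plate's top marks the -x end, where the hole is.
- cover_hole (a point): Centre of the mouth of the cover's only hole, in the underside of the plate (not seen from above), 30 mm from the handle's centre towards the blue-striped end (-x) and 42 mm below it. Round blind hole, 12.5 mm wide, 17.5 mm deep, mouth chamfered 1.5 mm. Same axes as the cover.
- fixture: Blue test jig, fixed on the bench, 190 x 140 x 42 mm; origin at the middle of its underside on the bench. x along its length, z up. On top a sprung grey nest plate 136 x 96 mm carries a green display board 120 x 80 mm with brass tracks. The brass pin stands towards its -x end (30 mm from the middle); the cover belongs with its x axis along this x axis, its outline matching the green board.
- pin_tip (a point): Middle of the flat top of the jig's upright brass pin, 10 mm in diameter with a 1.5 mm chamfer, 71 mm above the bench. It stands through the board and rises 10 mm above it while the nest is up, 15 mm when the nest is fully down. Same axes as the jig.
- nest_centre (a point): Middle of the green board's top face with the nest up, 61 mm above the bench (point fixed to the jig, it does not sink); the handle's centre belongs straight above it.
- nest (a joint): How far the sprung nest (with the board) is pushed down, in m: 0 up, 0.005 fully down against its stop. A preload carries the cover's weight unmoved; about 5 N of push beyond the cover's weight starts it and about 12 N brings it fully down.
- spool: Bystander: metal solder spool 60 mm in diameter, 43 mm high; origin at the middle of its underside.
- jar: Bystander: green jar 48 mm in diameter, 60 mm high; origin at the middle of its underside.
- capacitor: Bystander: black capacitor can 35 mm in diameter, 50 mm high; origin at the middle of its underside.
- screwdriver: Bystander: lying screwdriver, 200 mm long along its x, red handle.
- multimeter: Bystander: yellow multimeter 160 x 80 x 35 mm; origin at the middle of its underside.
- heatsink: Bystander: black finned heatsink 90 x 60 x 40 mm; origin at the middle of its underside.
- volume_knob: Bystander: aluminium knob 40 mm in diameter, 22 mm high; origin at the middle of its underside.
Things that resemble listed ones, but are neither listed nor needed, are in the scene too. Of the things that look like the part that bears cover_grip, take the one that is farthest from the robot's base at the start.

How it is judged:
By the outcome, as a careful person would: the job done as asked, in the order asked, and still so for the second after the job is handed in, while the arm keeps its last pose, push and grip.
It also fails if it takes over 42 s, if anything falls off the work surface, if the arm or the gripper's body presses on something with over 40 N, if the wrist force passes 120 N, or if a joint passes its speed limit or range.

## Working session

There is one attempt and no reset: what is moved stays moved. The work goes in short steps, Python scripts to look and compute and a tool call to move; the robot and the scene stay as the last step left them, time stands still between calls to the robot, and variables do not carry over. Pictures are saved under pics/ and viewed, at most 10 in all, crops included, and the job is handed in when it is done.

Besides the shell and the picture viewer there is one more tool, called after "Call:" as a command line: name --argument value ..., lists and objects as JSON in quotes. jog_arm: Moves the arm, as the interface text tells. Shift numbers are shares of 12 cm and turn numbers shares of pi/2 rad, none past 1 either way. Its arguments: {"type":"object","properties":{"increments":{"type":"array"},"force":{"type":"number"}},"required":["increments"]}

```bash
mkdir -p pics; cat > h.py <<'E'
import numpy as np, cv2
from scipy.spatial.transform import Rotation as R
from plant import get_state, imaging, job, ctrl
def shot(n):
    s=get_state(); c=imaging.read_camera(n)
    if 'extrinsics' in c: T=np.array(c['extrinsics'])
    else:
        W=np.eye(4); W[:3,:3]=R.from_quat(s['tcp_rot']).as_matrix(); W[:3,3]=s['eef_pos']
        T=W@np.array(c['mount'])
    return c['frame'],c['depth'],np.array(c['camera_matrix']),T,c
def ray(px,K,T,z):
    px=np.atleast_2d(px).astype(float)
    d=np.c_[(px[:,0]-K[0,2])/K[0,0],-(px[:,1]-K[1,2])/K[1,1],-np.ones(len(px))]@T[:3,:3].T
    o=T[:3,3]; return o+d*((z-o[2])/d[:,2])[:,None]
def cloud(D,K,T):
    v,u=np.mgrid[:D.shape[0],:D.shape[1]]
    p=np.stack([(u-K[0,2])/K[0,0]*D,-(v-K[1,2])/K[1,1]*D,-D],-1)
    return p@T[:3,:3].T+T[:3,3]
E
python3 - <<'E'
from h import *
fs=[]
for n in ['scene','side','wrist']:
    f,D,K,T,c=shot(n); np.savez(f'{n}.npz',f=f,D=D,K=K,T=T); cv2.imwrite(f'pics/{n}0.png',f); print(n,c.keys(),K.round(1).tolist(),T.round(3).tolist(),(D>0).mean())
print(get_state())
E
```

```text
scene dict_keys(['frame', 'depth', 'camera_matrix', 'extrinsics']) [[449.4, 0.0, 276.4], [0.0, 449.4, 213.4], [0.0, 0.0, 1.0]] [[-0.407, -0.705, 0.581, 1.209], [0.914, -0.317, 0.254, 0.301], [0.005, 0.634, 0.773, 0.969], [0.0, 0.0, 0.0, 1.0]] 0.9959438775510204
side dict_keys(['frame', 'depth', 'camera_matrix', 'extrinsics']) [[428.6, 0.0, 277.3], [0.0, 428.6, 212.0], [0.0, 0.0, 1.0]] [[-1.0, 0.008, -0.009, 0.496], [-0.012, -0.582, 0.813, 0.939], [0.001, 0.813, 0.582, 0.773], [0.0, 0.0, 0.0, 1.0]] 0.9959353741496598
wrist dict_keys(['frame', 'depth', 'camera_matrix', 'mount']) [[363.4, 0.0, 281.4], [0.0, 363.4, 213.2], [0.0, 0.0, 1.0]] [[1.0, -0.002, 0.002, 0.674], [0.001, 0.963, 0.269, 0.069], [-0.003, -0.269, 0.963, 0.373], [0.0, 0.0, 0.0, 1.0]] 0.9958545918367347
{'time': 0.15, 'qpos': array([-1.50000753e-01,  2.87022832e-01,  1.57786253e+00, -2.76716039e-06,
        1.27858475e+00, -1.49973081e-01]), 'dq': array([ 0.00046498, -0.00238661, -0.00593044, -0.0021166 , -0.00089887,
       -0.00051291]), 'joint_efforts': array([ 7.91554030e-04, -4.06602967e+01, -2.93140125e+01, -8.94972595e-05,
        3.96185191e-03, -2.97825103e-06]), 'eef_pos': array([6.74529887e-01, 9.95347652e-05, 2.55212620e-01]), 'tcp_rot': array([ 7.07115970e-01,  7.07096969e-01, -5.58210081e-04, -7.54729440e-04]), 'contact_force': array([-0.07568677,  0.74906303,  0.09626747]), 'wrist_torque': array([-0.01665219,  0.00934493,  0.02446575]), 'finger_force': 0.0, 'opening': 0.9986124346131692}
```

View pics/scene0.png

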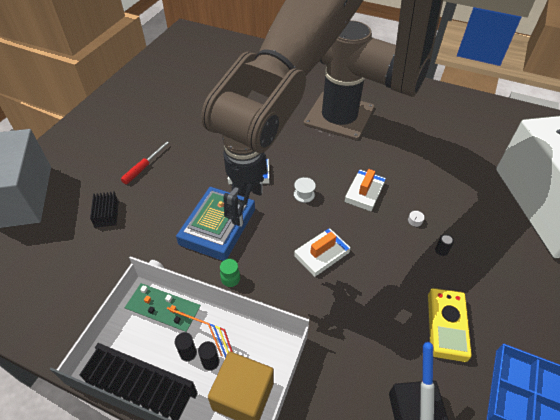

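View pics/side0.png

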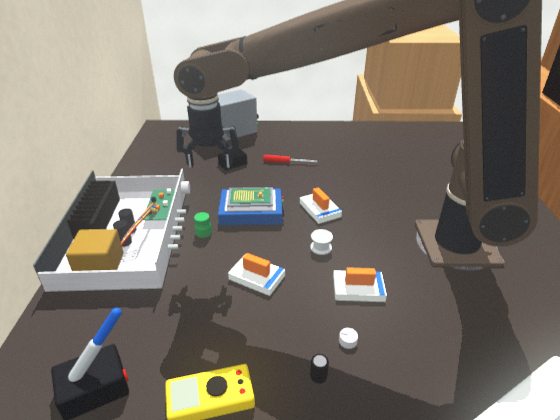

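Scene picture: three lookalike covers at (365,187), (322,250) and one behind the gripper near (263,172). In the side view they are at (360,283), (257,272) and (320,205). The jig is at scene (217,220) and side (251,205), with its pin not yet told apart. Next I measure these.

```bash
cat > m.py <<'E'
from h import *
for n in ['scene','side']:
    d=np.load(n+'.npz'); f,D,K,T=[d[k] for k in 'fDKT']; P=cloud(D,K,T); h=cv2.cvtColor(f,cv2.COLOR_BGR2HSV)
    on=(D>0)&(P[...,2]>0.008)&(P[...,2]<.15)
    for nm,m in {'orange':(h[...,0]>=6)&(h[...,0]<=16)&(h[...,1]>170)&(h[...,2]>120),
      'blue':(h[...,0]>=100)&(h[...,0]<=120)&(h[...,1]>150)&(h[...,2]>60),
      'green':(h[...,0]>=40)&(h[...,0]<=90)&(h[...,1]>100)}.items():
        _,L,S,C=cv2.connectedComponentsWithStats((m&on).astype(np.uint8))
        for i in range(1,len(S)):
            if S[i,4]<25: continue
            q=P[L==i]; top=q[:,2]>np.percentile(q[:,2],90)-.006
            (c,wh,a)=cv2.minAreaRect((q[top][:,:2]*1000).astype(np.float32))
            print(n,nm,C[i].round(),S[i,4],'ztop',np.percentile(q[:,2],95).round(3),'rect mm',np.round(c),np.round(wh),round(a),'r',round(np.hypot(*c)))
E
python3 m.py
```

```text
scene orange [367. 181.] 184 ztop 0.065 rect mm [304. 183.] [72. 20.] 1 r 355
scene orange [323. 244.] 326 ztop 0.065 rect mm [559. 144.] [22. 69.] 62 r 577
scene orange [147. 299.] 29 ztop 0.051 rect mm [ 868. -170.] [ 9. 13.] 81 r 885
scene orange [184. 314.] 97 ztop 0.085 rect mm [879. -21.] [59.  6.] 83 r 879
scene orange [215. 341.] 26 ztop 0.079 rect mm [891.  16.] [13.  2.] 50 r 891
scene blue [496.  14.] 262 ztop 0.028 rect mm [-912.  398.] [ 34. 195.] 0 r 995
scene blue [379. 178.] 25 ztop 0.025 rect mm [251. 208.] [12. 31.] 6 r 326
scene blue [206. 235.] 876 ztop 0.045 rect mm [ 591. -144.] [190. 139.] 1 r 608
scene blue [248. 209.] 114 ztop 0.046 rect mm [528. -82.] [72. 18.] 11 r 535
scene blue [341. 244.] 55 ztop 0.026 rect mm [521. 183.] [43. 12.] 65 r 552
scene blue [521. 382.] 1969 ztop 0.041 rect mm [720. 649.] [162. 121.] 0 r 970
scene blue [427. 377.] 111 ztop 0.149 rect mm [826. 437.] [13. 18.] 2 r 934
scene green [212. 213.] 296 ztop 0.064 rect mm [ 589. -145.] [119.  78.] 3 r 607
scene green [229. 272.] 451 ztop 0.062 rect mm [721. -36.] [42. 42.] 63 r 722
scene
[... 306 characters left out ...]
 360
side blue [250. 206.] 399 ztop 0.044 rect mm [ 590. -139.] [188. 135.] 3 r 606
side blue [329. 212.] 35 ztop 0.025 rect mm [ 352. -113.] [72.  9.] 26 r 370
side blue [273. 277.] 85 ztop 0.024 rect mm [514. 167.] [80. 10.] 62 r 541
side blue [379. 284.] 87 ztop 0.024 rect mm [254. 183.] [78. 10.] 87 r 313
side blue [100. 337.] 133 ztop 0.148 rect mm [816. 442.] [25. 10.] 6 r 927
side green [255. 197.] 169 ztop 0.063 rect mm [ 591. -140.] [116.  74.] 1 r 607
side green [157. 197.] 38 ztop 0.038 rect mm [ 884. -166.] [19. 73.] 25 r 899
side green [166. 204.] 100 ztop 0.038 rect mm [ 849. -134.] [ 28. 150.] 4 r 859
side green [202. 223.] 328 ztop 0.061 rect mm [721. -35.] [43. 41.] 71 r 721
```

View pics/wrist0.png

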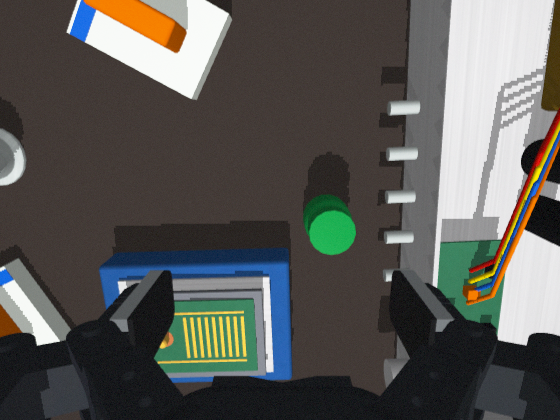

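The wrist picture shows the jig at lower left, with a round brass spot at (166,340) at its left, which is the world -x end. So the jig's x axis points about along world +x. The chosen cover is at top left, around (150,30), with its stripe to the left. I go above that cover now.

Call:
jog_arm --increments '[{"dx": -0.97,"dy": 1.0,"dz": 0,"az": 0.69,"gripper": 1},{"dx": -0.97,"dy": 1.0,"dz": 0,"az": 0.69,"gripper": 1},{"dx": -0.97,"dy": 1.0,"dz": 0,"az": 0.69,"gripper": 1},{"dx": -0.97,"dy": 1.0,"dz": 0,"az": 0.69,"gripper": 1},{"dx": -0.97,"dy": 1.0,"dz": 0,"az": 0.69,"gripper": 1},{"dx": -0.97,"dy": 1.0,"dz": 0,"az": 0.69,"gripper": 1},{"dx": -0.97,"dy": 1.0,"dz": 0,"az": 0.69,"gripper": 1},{"dx": -0.97,"dy": 1.0,"dz": 0,"az": 0.69,"gripper": 1},{"dx": -0.97,"dy": 1.0,"dz": 0,"az": 0.69,"gripper": 1},{"dx": -0.97,"dy": 1.0,"dz": 0,"az": 0.69,"gripper": 1}]'

```text
$.increments[0]: bad value
```

```bash
cat > look.py <<'E'
from h import *
import sys
f,D,K,T,c=shot('wrist'); np.savez('w.npz',f=f,D=D,K=K,T=T); cv2.imwrite(f'pics/{sys.argv[1]}.png',f)
P=cloud(D,K,T); h=cv2.cvtColor(f,cv2.COLOR_BGR2HSV)
s=get_state(); X=R.from_quat(s['tcp_rot']).as_matrix(); print(s['time'],s['eef_pos'].round(4),'toolx yaw',np.degrees(np.arctan2(X[1,0],X[0,0])).round(2),'tilt',X[:,2].round(4),'F',s['contact_force'].round(2),s['qpos'].round(2))
for nm,m in {'orange':(h[...,0]>=4)&(h[...,0]<=18)&(h[...,1]>150),'white':(h[...,1]<40)&(h[...,2]>150)&(P[...,2]>.01)&(P[...,2]<.09),'bluestripe':(h[...,0]>=100)&(h[...,0]<=120)&(h[...,1]>150)&(h[...,2]>60),'green':(h[...,0]>=40)&(h[...,0]<=90)&(h[...,1]>80)&(P[...,2]>.05)}.items():
    _,L,S,C=cv2.connectedComponentsWithStats(m.astype(np.uint8))
    for i in range(1,len(S)):
        if S[i,4]<150: continue
        q=P[L==i]; z=np.percentile(q[:,2],80); t=abs(q[:,2]-z)<.004
        (cc,wh,a)=cv2.minAreaRect((q[t][:,:2]*1000).astype(np.float32))
        print(nm,C[i].round(),S[i,4],'z',z.round(4),np.round(cc,1),np.round(wh,1),round(a,1))
E
python3 look.py w1
```

```text
0.2 [6.746e-01 1.000e-04 2.554e-01] toolx yaw 90.0 tilt [-1.5e-03  2.0e-04 -1.0e+00] F [ 0.1  -0.57 -0.92] [-0.15  0.29  1.58 -0.    1.28 -0.15]
orange [143.  20.] 2348 z 0.0632 [556.8 143.3] [21.3 68.7] 62.2
orange [509. 244.] 1124 z 0.0815 [878.4 -11.3] [58.7 10.6] 76.4
orange [  7. 324.] 358 z 0.0384 [ 381.3 -149.6] [ 3.2 21. ] 27.7
white [166.  44.] 7042 z 0.0234 [563.2 139.6] [ 80.1 104.1] 62.3
white [492. 109.] 19446 z 0.0153 [877.8  53. ] [ 89.4 226.5] 2.9
white [405. 108.] 340 z 0.0468 [780.3  71.8] [25.5  9.9] 3.1
white [403. 154.] 300 z 0.0468 [782.4  32. ] [25.8  9.6] 2.8
white [401. 198.] 262 z 0.047 [784.3  -7.9] [25.3  9.5] 2.3
white [531. 291.] 5517 z 0.0153 [ 940.9 -117.3] [ 70.1 140.1] 11.4
white [400. 238.] 228 z 0.047 [786.7 -47.7] [25.3  9.5] 2.4
white [264. 318.] 762 z 0.0464 [ 642.3 -143.9] [ 43.3 110.5] 2.9
white [ 25. 313.] 1694 z 0.0236 [ 395.3 -146. ] [33.2 83.4] 25.9
white [193. 283.] 162 z 0.0465 [590.6 -92.9] [50.5  9.3] 10.2
white [251. 330.] 789 z 0.0604 [ 631. -144.] [48.4 95.4] 2.1
bluestripe [82. 21.] 579 z 0.024 [499.7 145.1] [30.6 15. ] 61.7
bluestripe [521. 215.] 590 z 0.0834 [876.8   3.9] [45.7  8.6] 74.2
bluestripe [217. 284.] 7159 z 0.0431 [ 588.6 -144.2] [188.8 139.1] 1.8
bluestripe [192. 379.] 191 z 0.0436 [ 577. -211.] [46.6  8.3] 3.4
green [331. 231.] 1764 z 0.0612 [719.6 -36.8] [42.4 42.2] 79.1
green [210. 337.] 4543 z 0.0625 [ 596.9 -144.7] [102.6  80.7] 2.0
```

The row was refused with "bad value". I try again with all keys filled in.

Call:
jog_arm --increments '[{"dx": -0.97,"dy": 1.0,"dz": 0.0,"ax": 0.0,"ay": 0.0,"az": 0.69,"gripper": 1.0},{"dx": -0.97,"dy": 1.0,"dz": 0.0,"ax": 0.0,"ay": 0.0,"az": 0.69,"gripper": 1.0},{"dx": -0.97,"dy": 1.0,"dz": 0.0,"ax": 0.0,"ay": 0.0,"az": 0.69,"gripper": 1.0},{"dx": -0.97,"dy": 1.0,"dz": 0.0,"ax": 0.0,"ay": 0.0,"az": 0.69,"gripper": 1.0},{"dx": -0.97,"dy": 1.0,"dz": 0.0,"ax": 0.0,"ay": 0.0,"az": 0.69,"gripper": 1.0},{"dx": -0.97,"dy": 1.0,"dz": 0.0,"ax": 0.0,"ay": 0.0,"az": 0.69,"gripper": 1.0},{"dx": -0.97,"dy": 1.0,"dz": 0.0,"ax": 0.0,"ay": 0.0,"az": 0.69,"gripper": 1.0},{"dx": -0.97,"dy": 1.0,"dz": 0.0,"ax": 0.0,"ay": 0.0,"az": 0.69,"gripper": 1.0},{"dx": -0.97,"dy": 1.0,"dz": 0.0,"ax": 0.0,"ay": 0.0,"az": 0.69,"gripper": 1.0}]'

```text
time: 1.1
eef_pos: [0.5584, 0.1201, 0.2561]
tcp_rot: [0.241, 0.97, -0.0, -0.0]
contact_force: [-0.5, -0.4, -0.2]
opening: 1.001
finger_force: 0.0
```

```bash
python3 look.py w2
```

```text
1.15 [0.5584 0.1201 0.2561] toolx yaw 152.05 tilt [-4.e-04  0.e+00 -1.e+00] F [ 0.28  0.19 -0.36] [ 0.03  0.06  1.84  0.    1.25 -1.05]
orange [303. 175.] 2037 z 0.0631 [555.3 144.3] [21.3 68.6] 62.2
white [86. 60.] 4090 z 0.0445 [383.5  25.6] [58.9 58.5] 22.1
white [300. 108.] 313 z 0.0233 [504.2 171.2] [79.1  2.7] 62.2
white [301. 178.] 6375 z 0.0233 [563.5 140. ] [ 80.2 102.5] 62.2
white [ 57. 282.] 2299 z 0.0598 [ 537.5 -119.8] [92.7 50.8] 50.8
bluestripe [302. 118.] 1204 z 0.0239 [511.5 167.6] [79.8 11.8] 62.2
bluestripe [ 76. 256.] 4564 z 0.043 [ 538.6 -124.6] [91.4 99.5] 1.9
bluestripe [169. 351.] 791 z 0.0426 [664.6 -79. ] [30.4 14.1] 1.7
green [ 41. 310.] 3154 z 0.0625 [ 556.8 -145.7] [57.3 81.4] 2.0
green [214. 378.] 186 z 0.0608 [701.7 -41.1] [ 6.1 16.5] 10.8
```

Call:
jog_arm --increments '[{"dx": -0.02,"dy": 0.2,"dz": -0.33,"ax": 0.0,"ay": 0.0,"az": 0.0,"gripper": 1.0},{"dx": -0.02,"dy": 0.2,"dz": -0.66,"ax": 0.0,"ay": 0.0,"az": 0.0,"gripper": 1.0},{"dx": -0.02,"dy": 0.2,"dz": -1.0,"ax": 0.0,"ay": 0.0,"az": 0.0,"gripper": 1.0},{"dx": -0.02,"dy": 0.2,"dz": -1.0,"ax": 0.0,"ay": 0.0,"az": 0.0,"gripper": 1.0}]'

```text
time: 1.55
eef_pos: [0.5514, 0.1437, 0.1295]
tcp_rot: [0.241, 0.97, -0.002, -0.007]
contact_force: [0.4, 0.2, -1.6]
opening: 1.001
finger_force: 0.0
```

Call:
jog_arm --increments '[{"dx": 0.0,"dy": 0.0,"dz": -0.25,"ax": 0.0,"ay": 0.0,"az": 0.0,"gripper": 1.0},{"dx": 0.0,"dy": 0.0,"dz": -0.5,"ax": 0.0,"ay": 0.0,"az": 0.0,"gripper": 1.0},{"dx": 0.0,"dy": 0.0,"dz": -0.68,"ax": 0.0,"ay": 0.0,"az": 0.0,"gripper": 1.0},{"dx": 0.0,"dy": 0.0,"dz": -0.68,"ax": 0.0,"ay": 0.0,"az": 0.0,"gripper": 1.0}]'

```text
time: 1.95
eef_pos: [0.555, 0.1438, 0.0534]
tcp_rot: [0.241, 0.97, -0.001, -0.002]
contact_force: [-0.1, -0.3, 0.1]
opening: 0.999
finger_force: 0.0
```

Call:
jog_arm --increments '[{"dx": 0.0,"dy": 0.0,"dz": 0.0,"ax": 0.0,"ay": 0.0,"az": 0.0,"gripper": -1.0},{"dx": 0.0,"dy": 0.0,"dz": 0.0,"ax": 0.0,"ay": 0.0,"az": 0.0,"gripper": -1.0},{"dx": 0.0,"dy": 0.0,"dz": 0.0,"ax": 0.0,"ay": 0.0,"az": 0.0,"gripper": -1.0},{"dx": 0.0,"dy": 0.0,"dz": 0.0,"ax": 0.0,"ay": 0.0,"az": 0.0,"gripper": -1.0},{"dx": 0.0,"dy": 0.0,"dz": 0.0,"ax": 0.0,"ay": 0.0,"az": 0.0,"gripper": -1.0},{"dx": 0.0,"dy": 0.0,"dz": 0.0,"ax": 0.0,"ay": 0.0,"az": 0.0,"gripper": -1.0},{"dx": 0.0,"dy": 0.0,"dz": 0.0,"ax": 0.0,"ay": 0.0,"az": 0.0,"gripper": -1.0},{"dx": 0.0,"dy": 0.0,"dz": 0.0,"ax": 0.0,"ay": 0.0,"az": 0.0,"gripper": -1.0}]' --force 60

```text
time: 2.75
eef_pos: [0.5572, 0.1441, 0.0561]
tcp_rot: [0.241, 0.971, 0.0, 0.001]
contact_force: [0.4, 0.2, 5.7]
opening: 0.249
finger_force: 60.5
```

Call:
jog_arm --increments '[{"dx": 0.0,"dy": 0.0,"dz": 0.2,"ax": 0.0,"ay": 0.0,"az": 0.0,"gripper": -1.0},{"dx": 0.0,"dy": 0.0,"dz": 0.5,"ax": 0.0,"ay": 0.0,"az": 0.0,"gripper": -1.0},{"dx": 0.0,"dy": 0.0,"dz": 0.85,"ax": 0.0,"ay": 0.0,"az": 0.1,"gripper": -1.0},{"dx": 0.0,"dy": 0.0,"dz": 0.85,"ax": 0.0,"ay": 0.0,"az": 0.2,"gripper": -1.0},{"dx": 0.0,"dy": 0.0,"dz": 0.85,"ax": 0.0,"ay": 0.0,"az": 0.331,"gripper": -1.0},{"dx": 0.0,"dy": 0.0,"dz": 0.85,"ax": 0.0,"ay": 0.0,"az": 0.331,"gripper": -1.0},{"dx": 0.0,"dy": 0.0,"dz": 0.85,"ax": 0.0,"ay": 0.0,"az": 0.331,"gripper": -1.0},{"dx": 0.0,"dy": 0.0,"dz": 0.85,"ax": 0.0,"ay": 0.0,"az": 0.331,"gripper": -1.0}]'

```text
time: 3.55
eef_pos: [0.5554, 0.144, 0.1556]
tcp_rot: [-0.016, 1.0, -0.0, -0.001]
contact_force: [-0.2, -0.2, -2.0]
opening: 0.253
finger_force: 59.4
```

```bash
python3 look.py w3; python3 - <<'E'
from h import *
ims=[]
for n in ['scene','side']:
    f,D,K,T,c=shot(n); np.savez(f'{n}.npz',f=f,D=D,K=K,T=T)
    p=np.array([.589,-.1444,.061])-T[:3,3]; q=p@T[:3,:3]; u,v=int(K[0,2]-K[0,0]*q[0]/q[2]),int(K[1,2]+K[1,1]*q[1]/q[2])
    print(n,u-45,v-33); ims.append(cv2.resize(f[v-33:v+33,u-45:u+45],(720,528)[:2],interpolation=cv2.INTER_CUBIC)[:,:])
o=cv2.resize(np.vstack(ims),(400,587)); cv2.imwrite('pics/jig1.png',o)
E
python3 m.py | grep -E "blue|green|orange" | grep -E "5[5-9][0-9]\. -1[0-9]*|588|59[0-9]|orange"
```

```text
3.6 [0.5556 0.144  0.1558] toolx yaw -178.19 tilt [-1.7e-03 -1.0e-04 -1.0e+00] F [ 0.11 -0.32 -1.4 ] [ 0.08  0.17  1.91 -0.    1.06 -1.53]
orange [281. 286.] 11384 z 0.1626 [551.1 144.6] [63.5 21.9] 2.0
bluestripe [282. 155.] 6566 z 0.1235 [504.6 143. ] [13.9 80.5] 1.9
scene 170 179
side 205 161
scene orange [247. 163.] 291 ztop 0.065 rect mm [ 376. -157.] [25. 67.] 24 r 407
scene orange [367. 181.] 186 ztop 0.066 rect mm [305. 183.] [73. 20.] 1 r 355
scene orange [323. 231.] 50 ztop 0.149 rect mm [590. 147.] [ 5. 18.] 10 r 608
scene orange [147. 299.] 30 ztop 0.049 rect mm [ 867. -171.] [13. 11.] 10 r 884
scene orange [184. 314.] 99 ztop 0.086 rect mm [879. -12.] [42.  4.] 82 r 879
scene orange [215. 340.] 25 ztop 0.08 rect mm [893.  19.] [19.  2.] 50 r 894
scene blue [214. 230.] 1105 ztop 0.045 rect mm [ 591. -144.] [190. 139.] 1 r 608
scene green [218. 210.] 446 ztop 0.064 rect mm [ 589. -144.] [119.  80.] 3 r 607
side orange [319. 198.] 114 ztop 0.062 rect mm [ 375. -158.] [23. 73.] 26 r 407
side orange [359. 273.] 38 ztop 0.063 rect mm [311. 191.] [ 7. 53.] 88 r 365
```

View pics/jig1.png

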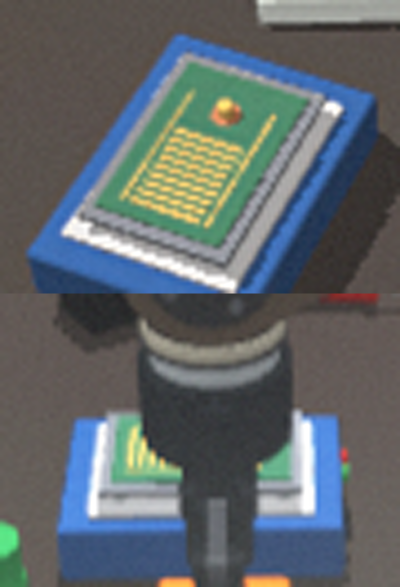

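View pics/w3.png

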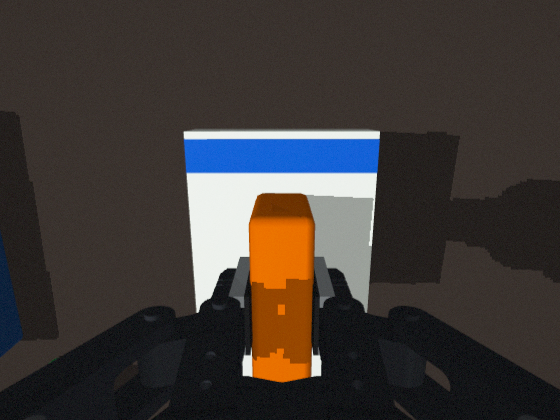

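The crop shows the pin near (228,103), towards world -x, as expected. The wrist view shows the cover held square, with its stripe at rows 138–172.

```bash
python3 - <<'E'
from h import *
d=np.load('scene.npz'); f,D,K,T=[d[k] for k in 'fDKT']
print('pin ray',ray([221.3,202.2],K,T,.071)); P=cloud(D,K,T)
print('pin depth',P[200:207,219:225,2].round(3).tolist()); print(P[202,221])
for n,z in [('wrist',0)]:
    d=np.load('wrist.npz'); f,D,K,T=[d[k] for k in 'fDKT']; P=cloud(D,K,T)
    h=cv2.cvtColor(f,cv2.COLOR_BGR2HSV); m=(P[...,2]>.067)&(P[...,2]<.08); m[:, :150]=0;m[:,185:]=0;m[:320]=0;m[365:]=0
    print('wrist pin',np.median(P[m],0),m.sum())
    m=(h[...,0]>=40)&(h[...,0]<=90)&(h[...,1]>80)&(abs(P[...,2]-.0625)<.004); q=P[m]
    a=np.radians(1.9); u=q[:,0]*np.cos(a)+q[:,1]*np.sin(a); v=-q[:,0]*np.sin(a)+q[:,1]*np.cos(a)
    print('green extents u',u.min(),u.max(),'v',v.min(),v.max())
E
```

```text
pin ray [[ 0.55809489 -0.14306353  0.071     ]]
pin depth [[0.06, 0.062, 0.062, 0.06, 0.062, 0.061], [0.063, 0.072, 0.068, 0.065, 0.059, 0.059], [0.074, 0.073, 0.073, 0.07, 0.062, 0.064], [0.068, 0.072, 0.072, 0.066, 0.061, 0.062], [0.066, 0.068, 0.067, 0.066, 0.06, 0.06], [0.063, 0.064, 0.064, 0.062, 0.062, 0.063], [0.065, 0.061, 0.061, 0.063, 0.969, 0.062]]
[ 0.55944682 -0.14299517  0.0732654 ]
wrist pin [ 0.56108484 -0.14575937  0.07133127] 53
green extents u 0.539797785288007 0.9173020788622274 v -0.20481606948555403 0.002764701945923348
```

Call:
jog_arm --increments '[{"dx": 0.05,"dy": -0.3,"dz": 0.0,"ax": 0.0,"ay": 0.0,"az": 0.0,"gripper": -1.0},{"dx": 0.1,"dy": -0.65,"dz": 0.0,"ax": 0.0,"ay": 0.0,"az": 0.0,"gripper": -1.0},{"dx": 0.15,"dy": -1.0,"dz": 0.0,"ax": 0.0,"ay": 0.0,"az": 0.0,"gripper": -1.0}]'

```text
time: 4.0
eef_pos: [0.5742, 0.0232, 0.1567]
tcp_rot: [-0.017, 1.0, -0.0, 0.0]
contact_force: [0.4, 0.4, -3.4]
opening: 0.249
finger_force: 59.6
```

Call:
jog_arm --increments '[{"dx": 0.04,"dy": -0.33,"dz": 0.0,"ax": 0.0,"ay": 0.0,"az": 0.0,"gripper": -1.0},{"dx": 0.09,"dy": -0.67,"dz": 0.0,"ax": 0.0,"ay": 0.0,"az": 0.0,"gripper": -1.0},{"dx": 0.14,"dy": -1.0,"dz": 0.0,"ax": 0.0,"ay": 0.0,"az": 0.0,"gripper": -1.0}]'

```text
time: 4.3
eef_pos: [0.591, -0.0977, 0.1567]
tcp_rot: [-0.016, 1.0, -0.0, 0.0]
contact_force: [1.1, -1.2, -1.9]
opening: 0.243
finger_force: 59.6
```

Call:
jog_arm --increments '[{"dx": 0.0,"dy": -0.25,"dz": 0.0,"ax": 0.0,"ay": 0.0,"az": 0.0,"gripper": -1.0},{"dx": 0.0,"dy": -0.4,"dz": -0.1,"ax": 0.0,"ay": 0.0,"az": 0.0,"gripper": -1.0},{"dx": 0.0,"dy": -0.4,"dz": -0.1,"ax": 0.0,"ay": 0.0,"az": 0.0,"gripper": -1.0},{"dx": 0.0,"dy": -0.4,"dz": -0.1,"ax": 0.0,"ay": 0.0,"az": 0.0,"gripper": -1.0},{"dx": 0.0,"dy": -0.4,"dz": -0.1,"ax": 0.0,"ay": 0.0,"az": 0.0,"gripper": -1.0}]'

```text
time: 4.8
eef_pos: [0.5908, -0.1426, 0.1442]
tcp_rot: [-0.017, 1.0, 0.0, -0.0]
contact_force: [-0.4, -0.6, -1.9]
opening: 0.247
finger_force: 59.7
```

```bash
python3 look.py w4
```

```text
4.85 [ 0.591  -0.1426  0.1445] toolx yaw -178.02 tilt [-3.e-04  5.e-04 -1.e+00] F [-0.77 -0.35 -1.63] [-0.4   0.25  1.83  0.    1.06 -2.01]
orange [281. 286.] 11375 z 0.1511 [ 586.7 -142. ] [63.8 21.9] 2.0
white [270. 102.] 2587 z 0.0463 [ 524.9 -147. ] [ 23.9 110. ] 2.3
white [191. 245.] 161 z 0.0464 [ 606.6 -198.8] [93.7  1.2] 2.2
bluestripe [272. 139.] 22309 z 0.1112 [ 540.  -143.6] [13.9 80.4] 2.0
green [276. 126.] 890 z 0.0623 [ 529.6 -146.9] [ 2.7 79.7] 2.0
```

View pics/w4.png

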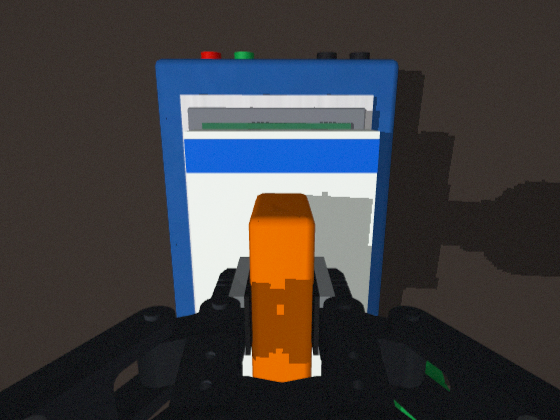

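The wrist view shows the cover over the jig, with the board's striped-end edge at row 125. By measurement the cover sits about 1.5 mm too far in +x and 3 mm too far in +y. I correct that and lower.

Call:
jog_arm --increments '[{"dx": -0.013,"dy": -0.024,"dz": -0.05,"ax": 0.0,"ay": 0.0,"az": 0.0,"gripper": -1.0},{"dx": -0.013,"dy": -0.024,"dz": -0.11,"ax": 0.0,"ay": 0.0,"az": 0.0,"gripper": -1.0},{"dx": -0.013,"dy": -0.024,"dz": -0.12,"ax": 0.0,"ay": 0.0,"az": 0.0,"gripper": -1.0},{"dx": -0.013,"dy": -0.024,"dz": -0.13,"ax": 0.0,"ay": 0.0,"az": 0.0,"gripper": -1.0},{"dx": -0.013,"dy": -0.024,"dz": -0.14,"ax": 0.0,"ay": 0.0,"az": 0.0,"gripper": -1.0},{"dx": -0.013,"dy": -0.024,"dz": -0.15,"ax": 0.0,"ay": 0.0,"az": 0.0,"gripper": -1.0}]'

```text
time: 5.45
eef_pos: [0.5896, -0.1469, 0.1268]
tcp_rot: [-0.017, 1.0, -0.0, 0.0]
contact_force: [0.5, -1.0, -1.8]
opening: 0.244
finger_force: 59.8
```

Call:
jog_arm --increments '[{"dx": 0.0,"dy": 0.0,"dz": -0.01,"ax": 0.0,"ay": 0.0,"az": 0.0,"gripper": -1.0},{"dx": 0.0,"dy": 0.0,"dz": -0.02,"ax": 0.0,"ay": 0.0,"az": 0.0,"gripper": -1.0},{"dx": 0.0,"dy": 0.0,"dz": -0.02,"ax": 0.0,"ay": 0.0,"az": 0.0,"gripper": -1.0}]'

```text
time: 5.75
eef_pos: [0.5893, -0.1468, 0.1241]
tcp_rot: [-0.016, 1.0, 0.0, -0.0]
contact_force: [0.3, 0.1, -1.9]
opening: 0.243
finger_force: 59.8
```

Call:
jog_arm --increments '[{"dx": 0.0,"dy": 0.01,"dz": -0.01,"ax": 0.0,"ay": 0.0,"az": 0.0,"gripper": -1.0},{"dx": 0.0,"dy": 0.01,"dz": -0.02,"ax": 0.0,"ay": 0.0,"az": 0.0,"gripper": -1.0},{"dx": 0.0,"dy": 0.01,"dz": -0.02,"ax": 0.0,"ay": 0.0,"az": 0.0,"gripper": -1.0}]'

```text
time: 6.05
eef_pos: [0.5893, -0.1456, 0.1217]
tcp_rot: [-0.017, 1.0, 0.0, -0.0]
contact_force: [-0.1, -0.2, -2.3]
opening: 0.25
finger_force: 59.8
```

No contact yet, even though the underside should be below the pin tip, so the pin looks to be in the hole. I keep lowering.

Call:
jog_arm --increments '[{"dx": 0.0,"dy": 0.0,"dz": -0.01,"ax": 0.0,"ay": 0.0,"az": 0.0,"gripper": -1.0},{"dx": 0.0,"dy": 0.0,"dz": -0.02,"ax": 0.0,"ay": 0.0,"az": 0.0,"gripper": -1.0},{"dx": 0.0,"dy": 0.0,"dz": -0.03,"ax": 0.0,"ay": 0.0,"az": 0.0,"gripper": -1.0},{"dx": 0.0,"dy": 0.0,"dz": -0.03,"ax": 0.0,"ay": 0.0,"az": 0.0,"gripper": -1.0}]'

```text
time: 6.45
eef_pos: [0.5893, -0.1456, 0.118]
tcp_rot: [-0.016, 1.0, 0.0, -0.0]
contact_force: [-0.2, -0.8, -3.5]
opening: 0.247
finger_force: 59.8
```

```bash
python3 look.py w5 | grep -v orange
```

```text
6.5 [ 0.5893 -0.1456  0.1181] toolx yaw -178.11 tilt [-3.e-04  1.e-04 -1.e+00] F [ 0.66 -0.13 -3.18] [-0.41  0.29  1.85 -0.    1.01 -2.01]
white [253. 134.] 4502 z 0.0463 [ 574.3 -145.4] [122.4 110.5] 2.0
white [281. 134.] 1562 z 0.0852 [ 529.9 -146.8] [ 2.8 80.2] 2.0
white [281. 222.] 13778 z 0.0851 [ 578.7 -145.1] [65.8 80.7] 2.0
white [247. 365.] 186 z 0.0849 [ 639.9 -159.9] [15.8  4.1] 0.3
white [316. 365.] 188 z 0.0848 [ 638.8 -126.2] [15.3  4.5] 1.3
bluestripe [282. 134.] 20688 z 0.0432 [ 566.6 -145.5] [146.6 139.2] 2.0
bluestripe [282. 155.] 6581 z 0.0857 [ 538.4 -146.5] [13.9 80.2] 2.1
```

The plate top reads 0.085 m, which puts the underside at about 0.062 m, on the board with the pin in the hole, and the cover is square at 2.0°. Now I press.

Call:
jog_arm --increments '[{"dx": 0.0,"dy": 0.0,"dz": -0.01,"ax": 0.0,"ay": 0.0,"az": 0.0,"gripper": -1.0},{"dx": 0.0,"dy": 0.0,"dz": -0.02,"ax": 0.0,"ay": 0.0,"az": 0.0,"gripper": -1.0},{"dx": 0.0,"dy": 0.0,"dz": -0.03,"ax": 0.0,"ay": 0.0,"az": 0.0,"gripper": -1.0},{"dx": 0.0,"dy": 0.0,"dz": -0.04,"ax": 0.0,"ay": 0.0,"az": 0.0,"gripper": -1.0},{"dx": 0.0,"dy": 0.0,"dz": -0.04,"ax": 0.0,"ay": 0.0,"az": 0.0,"gripper": -1.0}]' --force 90

```text
time: 7.0
eef_pos: [0.5897, -0.1458, 0.1155]
tcp_rot: [-0.017, 1.0, -0.0, -0.0]
contact_force: [-4.9, 1.0, 7.3]
opening: 0.244
finger_force: 92.5
```

Call:
jog_arm --increments '[{"dx": 0.0,"dy": 0.0,"dz": -0.01,"ax": 0.0,"ay": 0.0,"az": 0.0,"gripper": -1.0},{"dx": 0.0,"dy": 0.0,"dz": -0.02,"ax": 0.0,"ay": 0.0,"az": 0.0,"gripper": -1.0},{"dx": 0.0,"dy": 0.0,"dz": -0.02,"ax": 0.0,"ay": 0.0,"az": 0.0,"gripper": -1.0}]'

```text
time: 7.3
eef_pos: [0.5898, -0.1458, 0.1138]
tcp_rot: [-0.017, 1.0, -0.0, -0.0]
contact_force: [-6.4, 0.7, 9.8]
opening: 0.245
finger_force: 92.9
```

The tool feels 6 N sideways in -x, so I ease that way while pressing on.

Call:
jog_arm --increments '[{"dx": -0.008,"dy": 0.0,"dz": -0.01,"ax": 0.0,"ay": 0.0,"az": 0.0,"gripper": -1.0},{"dx": -0.008,"dy": 0.0,"dz": -0.02,"ax": 0.0,"ay": 0.0,"az": 0.0,"gripper": -1.0},{"dx": -0.008,"dy": 0.0,"dz": -0.03,"ax": 0.0,"ay": 0.0,"az": 0.0,"gripper": -1.0},{"dx": -0.008,"dy": 0.0,"dz": -0.03,"ax": 0.0,"ay": 0.0,"az": 0.0,"gripper": -1.0}]'

```text
time: 7.7
eef_pos: [0.5898, -0.1458, 0.1121]
tcp_rot: [-0.017, 1.0, -0.0, 0.001]
contact_force: [-7.6, 3.2, 15.3]
opening: 0.242
finger_force: 94.0
```

```bash
python3 look.py w6 | grep -v orange; python3 -c "
from h import *
s=get_state();print(s['contact_force'],s['wrist_torque'])"
```

```text
7.75 [ 0.5898 -0.1458  0.1122] toolx yaw -178.1 tilt [ 1.9e-03 -4.0e-04 -1.0e+00] F [-6.25  2.89 15.7 ] [-0.41  0.29  1.85  0.    1.   -2.01]
white [246. 140.] 5210 z 0.0463 [ 573.3 -145.4] [120.4 110.5] 2.0
white [281. 134.] 1558 z 0.0792 [ 530.5 -147.1] [ 2.9 80. ] 2.0
white [281. 222.] 14044 z 0.0792 [ 579.  -145.4] [66.3 80.5] 2.2
white [247. 366.] 171 z 0.0791 [ 641.9 -160.2] [13.2  4.1] 0.6
white [316. 366.] 169 z 0.0789 [ 640.9 -126.5] [12.1  4.2] 1.0
bluestripe [282. 131.] 21661 z 0.0432 [ 565.4 -145.6] [143.7 139.1] 1.9
bluestripe [282. 155.] 6393 z 0.0797 [ 538.8 -146.8] [13.5 80.4] 2.0
green [282. 127.] 343 z 0.0573 [ 528.5 -146.8] [ 0.6 79.7] 2.0
[-6.25228267  2.88610433 15.69810594] [ 0.57969095  1.07866839 -0.00775516]
```

The nest has sunk about 5 mm: the green board went from 0.0625 to 0.0573 m and the plate top from 0.0851 to 0.0792 m. I press slightly more to confirm the stop.

Call:
jog_arm --increments '[{"dx": 0.0,"dy": 0.0,"dz": -0.01,"ax": 0.0,"ay": 0.0,"az": 0.0,"gripper": -1.0},{"dx": 0.0,"dy": 0.0,"dz": -0.015,"ax": 0.0,"ay": 0.0,"az": 0.0,"gripper": -1.0},{"dx": 0.0,"dy": 0.0,"dz": -0.015,"ax": 0.0,"ay": 0.0,"az": 0.0,"gripper": -1.0},{"dx": 0.0,"dy": 0.0,"dz": -0.015,"ax": 0.0,"ay": 0.0,"az": 0.0,"gripper": -1.0}]'

```text
time: 8.15
eef_pos: [0.5898, -0.1458, 0.1121]
tcp_rot: [-0.017, 1.0, -0.0, 0.001]
contact_force: [-10.5, 5.0, 22.2]
opening: 0.245
finger_force: 94.9
```

```bash
python3 look.py w7 | grep -E "F|green|bluestripe"
```

```text
8.2 [ 0.5898 -0.1459  0.1121] toolx yaw -178.09 tilt [ 1.2e-03 -3.0e-04 -1.0e+00] F [-10.34   3.8   22.64] [-0.41  0.3   1.85  0.    1.   -2.01]
bluestripe [283. 131.] 21658 z 0.0432 [ 565.2 -145.6] [143.4 139.3] 2.0
bluestripe [282. 155.] 6410 z 0.0797 [ 538.9 -146.8] [13.9 80.5] 1.6
green [282. 127.] 343 z 0.0572 [ 528.6 -146.8] [ 0.6 79.6] 2.0
```

The force rose to 22 N with no further sinking, so the cover is hard on the stop. Handing in while it is held pressed.

```bash
python3 -c "
from plant import job; print(job.sign_off())"
```

```text
the job is handed in; nothing more can be done
None
```

The cover is on the jig, pin in its hole and square with the board; I handed the job in at about 8 s with the arm still gripping it and pressing it hard against the nest's stop at about 22 N.

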